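# Load a coil into the test fixture and cover it

## Robot

A 6-joint arm with a two-finger parallel gripper is mounted at the origin on the work surface. World frame = base frame: x ahead of the robot, y to its left, z up, the work surface at z = 0. Lengths are in mm, angles in rad, forces in N, time in s.
With the tool pointing down it reaches from about 200 to 875 mm from the base axis. Payload 3.4 kg.
Tool frame: the origin (TCP) lies midway between the tips of the shut fingers; the grasp point (between the pads) lies behind it (bot.pinch_z is the z of the grasp point in the tool frame, in mm); z points along the fingers, x is the direction in which the jaws open and shut, and the axes are right-handed (so a half turn about z gives the same grasp; the last joint's range is limited). The gripper opens to 94 mm and grips with 3 to 60 N. Pads are 16 mm wide; open, the fingers measure 119 mm over their backs; the gripper's body (75 mm by 177 mm) begins 78 mm behind the grasp point.
Start: joints at [-1.382, 0.276, 1.505, -0, 1.361, -0.121], TCP at [175.299, -547.664, 205.493] pointing down, gripper open.
Joint ranges: [-2.89, 2.89], [-0.75, 2.08], [0.22, 2.7], [-1.18, 4.32], [0.11, 2.71], [-2.7, 2.7]. Speed limits (rad/s): [2.57, 2.57, 3.14, 3.14, 3.14, 3.14].

## Interface

Orientations are given as a rotation vector (axis times angle).
In Python, from cell import bot, eyes gives the robot as it stands.
- The arm moves only by the tool drive_tool, never from a script. Its argument "steps" is text: rows parted by semicolons, each of 7 numbers parted by spaces: the turn, a rotation vector about the tool's x, y, z in rad, then the shift along the tool's x, y, z in m, then the opening, from -1 (shut) to 1 (fully open). A call has 1 to 20 rows; each row shifts and turns the pose as measured when the row begins, along the tool's axes as they then stand; what a row does not reach is not made up. A row lasts 1/8 s, in which the tool goes at most 62.5 mm and 10.7 degrees, less where a joint would pass 70% of its speed; a pose out of reach is approached as far as the arm can. A call with a gripper value outside its range is refused whole. The fingers move at their own pace and stop on an object; "newtons" is the grip in N (left out, the last holds). Time passes only in rows, so rows that do not move let the fingers close. It gives the time, the measured TCP pose, the force and the opening at its end, in the units of the state.
- bot.read_state(): the state, without advancing time (a new reading comes with each control period).
- eyes.grab_frame(name): name is "scene" or "top" or "wrist"; returns the picture (384x512x3 uint8, red, green, blue); there is no depth.
- eyes.camera_params(name): a dict with "fx", "fy", "cx", "cy" (pixels), "D" ([k1, k2, p1, p2, k3] as OpenCV has them; the pictures are not rectified), "world_from_camera" (4x4, takes a point from camera to world coordinates). Camera axes: x right, y down, z forward; pixel columns grow to the right and rows downward; lengths in mm; the calibration is good to about 2 mm. A picture is of the moment at which its call begins: read the wrist's pose just before it. camera_params takes no time and is no camera call; for the wrist camera it gives the pose at the moment of the call.
- bot.job_done(): hands the job in, once; it reports no verdict.
Trained networks look in the newest picture that a camera, given by its name, has taken for a name from the list of things; names that differ only in an ending like _2 or _b are one class to them, and where a whole thing is asked for, a point or a joint stands for the part that bears it (a point fixed in the world has none). Each returns a list of dicts, best first, with "conf" (0 to 1); they miss things now and then, are a little off and sometimes report something else, mostly with a low value. They report only what shows in the picture. A call takes as long as a camera call. They do not tell look-alikes from the thing itself.
- eyes.masks_of(target, camera): "region" (384x512 bool, what is visible of it) and "position" ([column, row] in pixels, amid what is visible of it).
The state is a dict: "t": time; "q": joint angles; "joint_vel": joint speeds; "joint_efforts": joint torques, N m; "position": TCP position; "tool_rot": TCP orientation; "ft_force": force on the tool from outside, world axes, zero at the start; "moment": the same for the moment, N m; "gripper_width": opening from 0.0 (shut) to 1.0 (fully open).
Only numpy, scipy, OpenCV 4.12 (cv2) and the standard library are available. Lean on these libraries where they do the work, as an engineer would, in place of code of your own. Each camera call takes 0.05 s, during which the arm holds its last target. There are 200 camera calls.

## Task

Load the coil that has the flat terminal lug for its measurement: stand it upright in the middle of the test fixture's round well, turned so that its lug lies over the brass contact strip and points straight at the diamond-shaped index mark, and let go of it. Then gently set the aluminium shielding cover over it, level and fully down on the fixture's rim, and let go. Do not drop or slam either part, and leave the other things on the bench where they are.

Things in the scene. Friction and masses are not known exactly. Their poses are not given: they have to be found in the camera images.
- fixture: Fixed test fixture: grey base 10 mm thick (disc of radius 65 mm, with a 50 mm wide tongue reaching 90 mm from the centre along x) under a round open well. Origin: underside, on the well's axis; z up; x points from the centre along the brass contact strip to the index mark. Well floor at z = 10 mm, open radius 43 mm, a thin white circle of radius 25 mm round its centre. Any yaw.
- fixture_rim (a point): Centre of the well at the height of the flat aluminium shoulder round it (radius 46 to 58 mm, 18 mm above the bench), on which the cover's rim rests. Inside the shoulder stands the lip: radius 43 to 46 mm, top 26 mm above the bench. Axes as the fixture.
- fixture_mark (a point): Middle of the top of the index mark: a raised white diamond, 12 mm square, on the tongue, 68 mm from the well's centre along the fixture's x, top 16 mm above the bench. The brass strip (14 mm wide) lies on the well floor 24 to 43 mm from the centre. Two binding posts, 12 mm across, top at 27 mm, stand at x = 79, y = -15 and 15 mm of the fixture.
- coil: Loose coil standing upright on the bench, 44 mm tall, about 0.15 kg: dark round body of radius 18 mm (5 to 44 mm height; grip it here, from any side) on a black flange of radius 21 mm, 5 mm thick, with one flat lug (14 mm wide, 5 mm thick, at the bottom) reaching 37 mm from the axis. Origin: centre of its underside; z up; x points along the lug, as does a white line on its top.
- coil_lug (a point): Middle of the tip of the coil's lug, 37 mm along the coil's x axis, 2.5 mm above its underside.
- cover: Loose aluminium cover, about 0.2 kg: an upside-down can, 53 mm outer and 49.5 mm inner radius, 50 mm tall, inner height 46 mm, standing on its open rim on the bench. Origin: centre of its open rim (underside); z up. A black round knob on top. The rim fits around the fixture's lip with 3.5 mm to spare all round.
- cover_knob (a point): Middle of the cover's knob (22 mm across, from 56 to 76 mm above the cover's rim), 66 mm above the rim.
- probe: Bystander: test probe lying on the bench, about 125 mm long and 10 mm thick, along its x. Origin under its middle.
- tweezers: Bystander: steel tweezers lying flat, 130 mm long along x, 6 mm thick. Origin under the middle.
- small_coil: Bystander: small plain round coil without a lug, 24 mm across, 22 mm tall. Origin: centre of its underside.
- reel: Bystander: solder reel standing on its flange, 54 mm across, 38 mm tall. Origin: centre of its underside.
- tape: Bystander: roll of tape lying flat, 72 mm across, 18 mm tall, 52 mm hole. Origin: centre of its underside.
- multimeter: Bystander: hand-held multimeter lying flat, 150 (x) by 75 by about 39 mm. Origin: centre of its underside.
Not all that is in view belongs to the job. Several things look just like the coil: the one meant starts farthest to the robot's right.

How it is judged:
By the outcome, as a careful person would: the job done as asked, in the order asked, and still so for the second after the job is handed in, with the robot touching nothing.
It also fails if it takes over 64 s, if anything falls off the work surface, if the arm or the gripper's body presses on something with over 40 N, if the wrist force passes 120 N, or if a joint passes its speed limit or range.

## Working session

There is one attempt and no reset: what is moved stays moved. The work goes in short steps, Python scripts to look and compute and a tool call to move; the robot and the scene stay as the last step left them, time stands still between calls to the robot, and variables do not carry over. Pictures are saved under pics/ and viewed, about 8 in all and at most 12, crops included, and the job is handed in when it is done.

Besides the shell and the picture viewer there is one more tool, called as a command line: name --argument value ..., lists and objects as JSON in quotes. drive_tool: Moves the arm, as the interface text tells. Its arguments: {"type":"object","properties":{"steps":{"type":"string"},"newtons":{"type":"number"}},"required":["steps"]}

```bash
ls; mkdir -p pics; cat > h.py <<'E'
import numpy as np, cv2
from scipy.spatial.transform import Rotation as R
from cell import bot, eyes
def P(n):
    c=eyes.camera_params(n); K=np.array([[c['fx'],0,c['cx']],[0,c['fy'],c['cy']],[0,0,1.]])
    return K,np.array(c['D'],float),np.array(c['world_from_camera'],float)
def ray(n,px,p=None):
    K,D,T=p or P(n)
    u=cv2.undistortPoints(np.array(px,float).reshape(-1,1,2),K,D).reshape(-1,2)
    d=np.c_[u,np.ones(len(u))]@T[:3,:3].T
    return T[:3,3],d/np.linalg.norm(d,axis=1)[:,None]
def atz(n,px,z,p=None):
    o,d=ray(n,px,p); return o+d*((z-o[2])/d[:,2])[:,None]
def tri(rs):
    A=np.zeros((3,3));b=np.zeros(3)
    for o,d in rs:
        M=np.eye(3)-np.outer(d,d);A+=M;b+=M@o
    x=np.linalg.solve(A,b); return x,[np.linalg.norm((np.eye(3)-np.outer(d,d))@(x-o)) for o,d in rs]
def proj(n,X,p=None):
    K,D,T=p or P(n); Ti=np.linalg.inv(T)
    return cv2.projectPoints(np.array(X,float).reshape(-1,1,3),cv2.Rodrigues(Ti[:3,:3])[0],Ti[:3,3],K,D)[0].reshape(-1,2)
def save(im,f): cv2.imwrite('pics/'+f,im[...,::-1])
E
python3 - <<'E'
from h import *
a=eyes.grab_frame('scene');b=eyes.grab_frame('top')
for n in ('scene','top'):
    print(n,P(n)[2].round(2).tolist())
    for t in ('fixture','fixture_mark','coil','coil_lug','cover','cover_knob'):
        for r in eyes.masks_of(t,n): print(n,t,round(r['conf'],2),np.round(r['position'],1),r['region'].sum(), atz(n,r['position'],0).round(0)[0][:2])
save(np.vstack([a,b]),'a.png')
im=np.hstack([a,b]); cv2.imwrite('pics/ab.png',cv2.resize(np.vstack([a,b]),None,fx=.78,fy=.78,interpolation=cv2.INTER_AREA)[...,::-1])
print(bot.read_state(),bot.pinch_z)
E
```

```text
pics
scene [[0.63, 0.67, -0.4, 957.58], [0.78, -0.53, 0.34, -285.11], [0.01, -0.52, -0.85, 854.8], [0.0, 0.0, 0.0, 1.0]]
scene fixture 0.9 [137.8 280.2] 2994 [ 554. -305.]
scene fixture_mark 0.59 [135.9 279.7] 3076 [ 550. -308.]
scene coil 0.8 [348.4 119.5] 276 [511. 388.]
scene coil 0.75 [326.3 101.8] 267 [423. 386.]
scene coil 0.67 [310.9 124.4] 309 [459. 293.]
scene coil_lug 0.68 [315.4 124.5] 278 [467. 302.]
scene coil_lug 0.67 [387.  133.6] 286 [614. 435.]
scene coil_lug 0.65 [323.6 102.3] 222 [420. 378.]
scene coil_lug 0.62 [348.7 118.4] 255 [509. 391.]
scene cover_knob 0.61 [254.1 186.7] 1651 [522.  43.]
scene cover_knob 0.61 [134.  277.4] 2997 [ 543. -309.]
top [[0.04, -0.97, 0.22, 403.82], [-1.0, -0.03, 0.01, 14.89], [-0.0, -0.22, -0.97, 850.12], [0.0, 0.0, 0.0, 1.0]]
top fixture 0.37 [252.  214.7] 1681 [542.  29.]
top fixture_mark 0.88 [389.2 218.9] 2603 [ 544. -303.]
top coil 0.89 [103.5 254.5] 411 [435. 376.]
top coil 0.74 [102.6 216.8] 412 [525. 390.]
top coil 0.61 [144.4 234.9] 367 [485. 285.]
top coil 0.56 [ 96.4 177.1] 435 [624. 419.]
top coil_lug 0.76 [142.2 238.9] 3
[... 398 characters left out ...]
58.]
{'t': 0.7, 'q': array([-1.38199336e+00,  2.75874820e-01,  1.50492745e+00, -1.07109770e-05,
        1.36071935e+00, -1.20992900e-01]), 'joint_vel': array([ 8.76638674e-04,  1.60154574e-03, -9.60342867e-04,  2.33661061e-04,
        1.23982248e-03, -8.24030048e-05]), 'joint_efforts': array([ 7.29847670e-04, -4.04315972e+01, -2.37451208e+01,  7.02771521e-02,
        2.44082190e-02,  2.44052637e-05]), 'position': array([ 175.29381184, -547.63997506,  205.4964239 ]), 'tool_rot': array([ 2.53752383e+00, -1.85208651e+00,  7.02926575e-05]), 'ft_force': array([0.26347125, 0.14214998, 0.87721265]), 'moment': array([-0.0181672 ,  0.03556749, -0.01816393]), 'gripper_width': 1.0044856242230467} -18.8
```

View pics/ab.png

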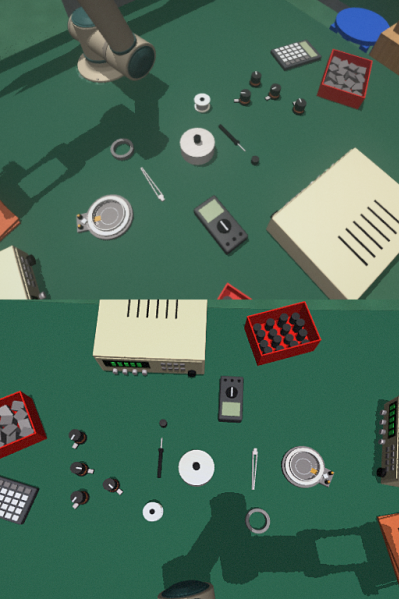

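The scene shows four lugged coils on the left; the rightmost of these is at top px (144,235). The fixture is at about (389,216) and the cover at (252,216). I'll zoom in on those and on the tray.

```bash
python3 - <<'E'
from h import *
im=cv2.imread('pics/a.png');s=im[:384];t=im[384:]
c=lambda im,x,y,w,h,f:cv2.resize(im[y:y+h,x:x+w],(int(w*f),int(h*f)),interpolation=cv2.INTER_CUBIC)
A=np.hstack([c(t,60,160,110,110,2.7),c(t,340,170,110,110,2.7)])
B=np.hstack([c(t,310,0,110,110,2.7),c(s,85,230,110,110,2.7)])
cv2.imwrite('pics/b.png',np.vstack([A,B]))
for n,px in (('top',[[320,20],[405,60],[362,45]]),): print(atz(n,px,0).round(0))
# pair coil bodies: rough
print(tri([tuple(x if i==0 else x[0] for i,x in enumerate(ray('scene',[310.9,124.4]))),tuple(x if i==0 else x[0] for i,x in enumerate(ray('top',[144.4,234.9])))]))
E
```

```text
[[1091. -139.   -0.]
 [ 974. -364.    0.]
 [1017. -252.   -0.]]
(array([480.11197678, 271.731098  ,  34.644014  ]), [np.float64(2.483364680121981), np.float64(2.4833646801221034)])
```

View pics/b.png

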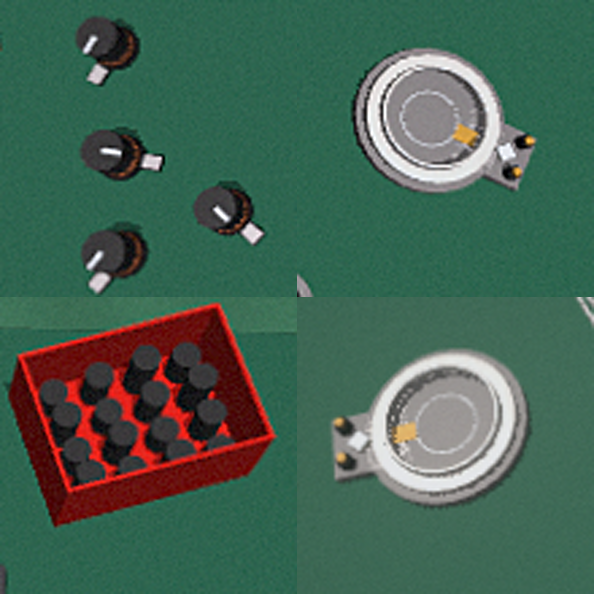

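The tray holds only plain, out-of-reach bodies. The target coil's lug points toward -x,-y. The fixture's mark is at about top px (418,227) and scene px (108,283). Next I'll triangulate and get the wrist camera mount.

```bash
cat >> h.py <<'E'
def yaw():
    s=bot.read_state(); X=R.from_rotvec(s['tool_rot']).as_matrix()[:,0]; return np.arctan2(X[1],X[0])
def togo(x,y,z,yw=None):
    "total tool-frame shift in m; turn about tool z to reach world yaw yw"
    s=bot.read_state(); M=R.from_rotvec(s['tool_rot']).as_matrix()
    d=M.T@(np.array([x,y,z])-s['position'])/1000
    print('t',round(s['t'],2),'pos',s['position'].round(1),'yaw',round(yaw(),4),'tilt',(M[:2,2]).round(4),'q6',s['q'][5].round(2),'shift m',d.round(4),'rows',round(np.linalg.norm(d)/.0625,1), 'turn z', None if yw is None else round((yaw()-yw+np.pi)%(2*np.pi)-np.pi,4))
def pair(a,b):
    r=[]
    for n,p in (('scene',a),('top',b)):
        o,d=ray(n,p); r.append((o,d[0]))
    x,e=tri(r); return x.round(1),round(e[0],1)
E
python3 - <<'E'
from h import *
s=bot.read_state();M=np.eye(4);M[:3,:3]=R.from_rotvec(s['tool_rot']).as_matrix();M[:3,3]=s['position']
print((np.linalg.inv(M)@P('wrist')[2]).round(3),P('wrist')[0])
print('centre',pair([140.6,277],[389.3,214.1]),'mark',pair([107.6,283],[418.1,226.7]))
im=cv2.imread('pics/a.png')
# coil lug/top from top view crop: top of coil centre, lug
for nm,px in(('coil top',[(217-0)/2.7+60,205/2.7+160]),('lug tip',[258/2.7+60,237/2.7+160])): print(nm,atz('top',px,44 if 'top' in nm else 2.5).round(1))
sm=[r for r in eyes.masks_of('cover_knob','scene')]
print(pair([254.1,186.7],[251.6,216]))
print('neighbours',atz('top',[[103.5,254.5],[102.6,216.8]],22).round())
togo(548,-303,300)
E
```

```text
[[ 1.00000e+00 -1.00000e-03  0.00000e+00  1.33800e+00]
 [ 1.00000e-03  9.74000e-01  2.26000e-01 -6.56080e+01]
 [-1.00000e-03 -2.26000e-01  9.74000e-01 -1.78704e+02]
 [ 0.00000e+00  0.00000e+00  0.00000e+00  1.00000e+00]] [[276.81716622   0.         257.8311973 ]
 [  0.         276.81716622 192.6267726 ]
 [  0.           0.           1.        ]]
centre (array([ 554.6, -298.4,    9.5]), np.float64(1.9)) mark (array([ 525.6, -360.9,   16.8]), np.float64(1.9))
coil top [[477.8 280.   44. ]]
lug tip [[454.8 254.7   2.5]]
(array([535.5,  30.7,  28.1]), np.float64(2.0))
neighbours [[435. 367.  22.]
 [522. 381.  22.]]
t 0.75 pos [ 175.3 -547.7  205.5] yaw -1.261 tilt [ 0.     -0.0002] q6 -0.12 shift m [-0.1194 -0.4295 -0.0945] rows 7.3 turn z None
```

drive_tool --steps "0 0 0 -.0155 -.049 .0095 1;0 0 0 -.0155 -.049 .0095 1;0 0 0 -.0155 -.049 .0095 1;0 0 0 -.0155 -.049 .0095 1;0 0 0 -.0155 -.049 .0095 1;0 0 0 -.0155 -.049 .0095 1;0 0 0 -.0155 -.049 .0095 1;0 0 0 -.0155 -.049 .0095 1;0 0 0 0 0 0 1"

```text
t: 1.88
position: [521.9, -306.9, 127.3]
tool_rot: [2.531, -1.855, 0.009]
ft_force: [-0.2, -0.3, -0.1]
gripper_width: 0.997
```

```bash
python3 - <<'E'
from h import *
p=P('wrist');im=eyes.grab_frame('wrist');np.savez('w1.npz',im=im,T=p[2])
save(im,'w1.png')
for t in ('fixture','fixture_mark'):
    for r in eyes.masks_of(t,'wrist'): print(t,round(r['conf'],2),np.round(r['position'],1),r['region'].sum())
print(proj('wrist',[[554.6,-298.4,10],[525.6,-360.9,16]],p).round(1)); togo(480,-330,110)
E
```

```text
fixture 0.68 [262.7 158.6] 12626
fixture_mark 0.85 [262.  159.8] 12543
[[257.4 159.1]
 [304.4 202.4]]
t 2.02 pos [ 519.2 -309.8  128.3] yaw -1.2691 tilt [ 0.002  -0.0078] q6 0.62 shift m [0.0075 0.0434 0.0184] rows 0.8 turn z None
```

View pics/w1.png

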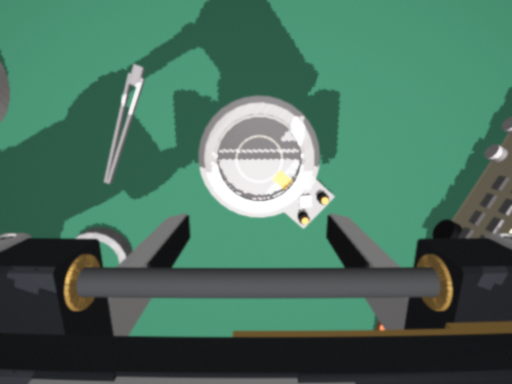

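The wrist view shows the well centred near (259,158), the strip at (283,181), the mark at (307,201) and the posts at (305,219) and (324,199). I'll fit the fixture pose from these and overlay the model.

```bash
cat >> h.py <<'E'
def circ(cx,cy,z,r,n=180):
    a=np.linspace(0,2*np.pi,n,False); return np.c_[cx+r*np.cos(a),cy+r*np.sin(a),np.full(n,z)]
def overlay(im,p,curves,f,box,s=4):
    x,y,w,h=box; o=cv2.resize(np.ascontiguousarray(im[y:y+h,x:x+w]),None,fx=s,fy=s,interpolation=cv2.INTER_CUBIC)
    for X,c in curves:
        q=((proj('wrist',X,p)-[x,y]+.5)*s).round().astype(int); cv2.polylines(o,[q.reshape(-1,1,2)],True,c,1)
    save(o,f)
E
python3 - <<'E'
from h import *
z=np.load('w1.npz');im=z['im'];p=(*P('wrist')[:2],z['T'])
hsv=cv2.cvtColor(im,cv2.COLOR_RGB2HSV)
box=(slice(80,235),slice(180,345))
def blobs(m,mn=6):
    n,l,s,c=cv2.connectedComponentsWithStats(m.astype(np.uint8)); return [(s[i,4],c[i].round(1)) for i in range(1,n) if s[i,4]>=mn]
g=np.zeros(im.shape[:2],bool);g[box]=True
gold=g&(hsv[...,1]>100)&(hsv[...,0]<35)&(hsv[...,2]>120); print('gold',blobs(gold))
ng=g&~((hsv[...,0]>60)&(hsv[...,0]<95)&(hsv[...,1]>70))
ng=cv2.morphologyEx(ng.astype(np.uint8),cv2.MORPH_OPEN,np.ones((5,5)))
cs=max(cv2.findContours(ng,cv2.RETR_EXTERNAL,cv2.CHAIN_APPROX_NONE)[0],key=cv2.contourArea)[:,0].astype(float)
W=atz('wrist',cs,10,p)[:,:2]
from scipy.optimize import least_squares
keep=(cs[:,1]<160)|(cs[:,0]<250)
f=least_squares(lambda v:np.hypot(*(W[keep]-v[:2]).T)-v[2],[554,-300,65],loss='soft_l1'); print('base circle',f.x.round(1),keep.sum(),np.abs(f.fun).mean())
for z_ in (10,18,27): print(z_,atz('wrist',[[283,181],[307,201],[305,219],[324,199]],z_,p).round(1).tolist())
c=f.x
A=np.deg2rad(-115)
overlay(im,p,[(circ(c[0],c[1],10,65),(255,0,0)),(circ(c[0],c[1],10,25),(0,0,255)),(circ(c[0],c[1],18,58),(255,0,255)),(circ(c[0],c[1],26,43),(255,128,0)),([[c[0],c[1],10],[c[0]+90*np.cos(A),c[1]+90*np.sin(A),10]],(0,255,255))],'o1.png',(180,80,165,155))
E
```

```text
gold [(np.int32(33), array([286.6, 184. ])), (np.int32(30), array([323.6, 198.9])), (np.int32(26), array([304. , 218.9]))]
base circle [ 555.2 -299.7   65. ] 253 0.2585269718256623
10 [[540.2, -332.1, 10.0], [526.8, -364.7, 10.0], [506.4, -369.6, 10.0], [534.6, -381.9, 10.0]]
18 [[541.4, -330.9, 18.0], [528.4, -362.6, 18.0], [508.5, -367.4, 18.0], [535.9, -379.4, 18.0]]
27 [[542.7, -329.5, 27.0], [530.1, -360.2, 27.0], [510.9, -364.9, 27.0], [537.5, -376.5, 27.0]]
```

View pics/o1.png

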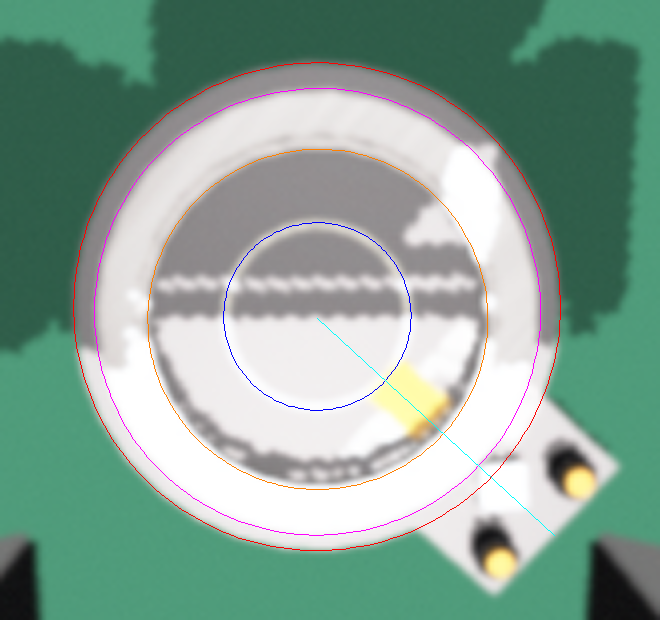

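The model overlay fits: centre about (555,-300), axis about -114°. Now I'll go to the coil.

drive_tool --steps "0 0 0 -.048 -.007 -.002 1;0 0 0 -.048 -.007 -.002 1;0 0 0 -.048 -.007 -.002 1;0 0 0 -.048 -.007 0 1;0 0 0 -.048 -.007 0 1;0 0 0 -.048 -.007 0 1;0 0 0 -.048 -.007 0 1;0 0 0 -.048 -.007 0 1;0 0 0 -.048 -.007 0 1;0 0 0 -.048 -.007 0 1;0 0 0 -.048 -.007 .005 1;0 0 0 -.048 -.007 .005 1;0 0 0 0 0 0 1;0 0 0 0 0 0 1"

```text
t: 3.78
position: [434.2, 260.1, 124.5]
tool_rot: [2.495, -1.907, 0.039]
ft_force: [-1.3, -0.8, -0.3]
gripper_width: 0.999
```

```bash
python3 - <<'E'
from h import *
p=P('wrist');im=eyes.grab_frame('wrist');np.savez('w2.npz',im=im,T=p[2])
for t in ('coil','coil_lug'):
    for r in eyes.masks_of(t,'wrist'):
        print(t,round(r['conf'],2),np.round(r['position'],1),r['region'].sum(),atz('wrist',r['position'],20,p).round(0)[0])
togo(478,278,120); print(proj('wrist',[[478,278,44],[455,255,2.5]],p))
u,v=proj('wrist',[[478,278,44]],p)[0].astype(int)
overlay(im,p,[],'o2.png',(max(u-75,0),max(v-75,0),150,150))
print(max(u-75,0),max(v-75,0))
E
```

```text
coil 0.82 [248.4 148.4] 1474 [478. 278.  20.]
coil 0.76 [146.7 165.2] 1762 [435. 375.  20.]
coil 0.7 [157.1  75.7] 2344 [523. 381.  20.]
coil 0.18 [479.4 159.8] 7124 [531.  39.  20.]
coil_lug 0.85 [156.2  75.5] 2275 [523. 382.  20.]
coil_lug 0.59 [150.9 164.6] 1754 [437. 371.  20.]
coil_lug 0.55 [245.3 149.8] 1435 [476. 281.  20.]
t 3.92 pos [434.4 260.  124.5] yaw -1.307 tilt [ 0.019  -0.0152] q6 1.74 shift m [-0.0061 -0.0467  0.0051] rows 0.8 turn z None
[[248.34061741 150.3292288 ]
 [263.75084453 173.81127551]]
173 75
```

View pics/o2.png

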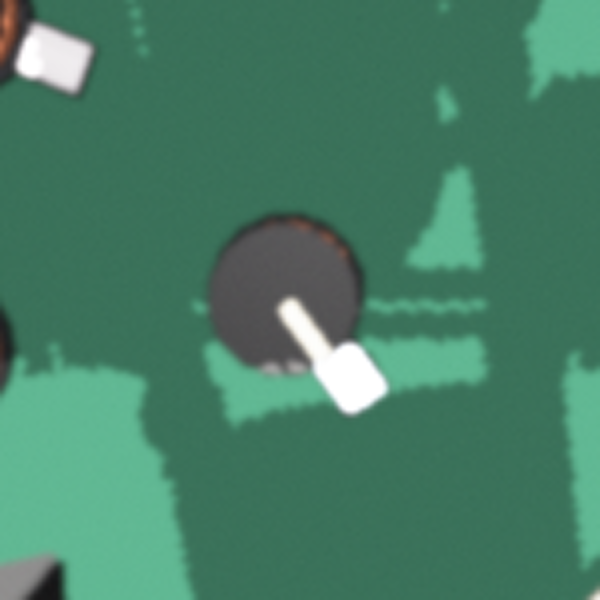

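```bash
cat >> h.py <<'E'
def level(yw=None):
    s=bot.read_state(); M=R.from_rotvec(s['tool_rot'])
    w=yaw() if yw is None else yw
    G=R.from_matrix(np.array([[np.cos(w),np.sin(w),0],[np.sin(w),-np.cos(w),0],[0,0,-1.]]))
    print('turn to level',(M.inv()*G).as_rotvec().round(4))
E
python3 - <<'E'
from h import *
z=np.load('w2.npz');im=z['im'];p=(*P('wrist')[:2],z['T'])
o=lambda l:np.array(l,float)/4-.5+[173,75]
c=atz('wrist',o([[285.5,292.5]]),44,p)[0]; 
print('top c',c.round(1),'diam pts',atz('wrist',o([[208,292],[363,292],[285,215],[285,370]]),44,p).round(1)[:,:2].tolist())
l=atz('wrist',o([[385,385],[350,413]]),4,p); m=l.mean(0); print('lug end',m.round(1),np.hypot(*(m-c)[:2]),np.rad2deg(np.arctan2(*(m-c)[1::-1])))
w=atz('wrist',o([[288,302],[322,352]]),44,p);print('line',w.round(1),np.rad2deg(np.arctan2(*(w[1]-w[0])[1::-1])))
togo(c[0],c[1],90);level()
E
```

```text
top c [479.3 282.6  44. ] diam pts [[474.8, 300.0], [484.1, 265.3], [496.3, 287.2], [461.8, 278.2]]
lug end [454.9 254.3   4. ] 37.391697760538946 -130.81535388093846
line [[477.4 281.5  44. ]
 [468.2 270.9  44. ]] -130.86606656738758
t 3.92 pos [434.4 260.  124.5] yaw -1.307 tilt [ 0.019  -0.0152] q6 1.74 shift m [-0.0108 -0.0488  0.035 ] rows 1.0 turn z None
turn to level [-0.0144 -0.0196  0.0001]
```

drive_tool --steps "-.0144 -.0196 0 0 0 0 1;0 0 0 -.0055 -.024 .016 1;0 0 0 -.0055 -.024 .016 1;0 0 0 0 0 0 1;0 0 0 0 0 0 1"

```text
t: 4.55
position: [480.1, 278.7, 93.2]
tool_rot: [-2.488, 1.918, 0.004]
ft_force: [0.2, -0.3, -0.1]
gripper_width: 1.002
```

```bash
python3 - <<'E'
from h import *
togo(479.3,282.6,14);level()
E
```

```text
t 4.55 pos [480.1 278.7  93.2] yaw -1.3135 tilt [-0.0018  0.0017] q6 1.71 shift m [-0.0038 -0.0003  0.0792] rows 1.3 turn z None
turn to level [0.0013 0.0021 0.    ]
```

drive_tool --steps "0.0013 0.0021 0 -.0019 0 .02 1;0 0 0 -.0019 0 .02 1;0 0 0 0 0 .02 1;0 0 0 0 0 .012 1;0 0 0 0 0 .007 .2;0 0 0 0 0 0 .2;0 0 0 0 0 0 .2"

```text
t: 5.42
position: [478.3, 280.8, 17.6]
tool_rot: [-2.483, 1.916, -0.004]
ft_force: [-0.1, 0.7, -0.1]
gripper_width: 0.715
```

```bash
python3 - <<'E'
from h import *
togo(479.3,282.6,14);level();print(bot.read_state()['gripper_width'])
E
```

```text
t 5.42 pos [478.3 280.8  17.6] yaw -1.3146 tilt [0.0049 0.0025] q6 1.72 shift m [-0.0015 -0.0014  0.0036] rows 0.1 turn z None
turn to level [-0.0054  0.0011 -0.    ]
0.7150650546031303
```

drive_tool --steps "-.0054 .001 0 -.0015 -.0014 .0035 .2;0 0 0 0 0 0 .2;0 0 0 0 0 0 0;0 0 0 0 0 0 -.15;0 0 0 0 0 0 -.5;0 0 0 0 0 0 -1;0 0 0 0 0 0 -1;0 0 0 0 0 0 -1" --newtons 20

```text
t: 6.42
position: [480.3, 283.4, 15.0]
tool_rot: [-2.485, 1.918, -0.001]
ft_force: [-0.2, -0.0, -1.0]
gripper_width: 0.381
```

```bash
python3 - <<'E'
from h import *
s=bot.read_state();print(s['gripper_width']*94,s['ft_force'])
togo(479.3,282.6,160,-1.307+np.deg2rad(16.7));level()
E
```

```text
35.782306833926526 [-0.22603824 -0.01481756 -1.02598471]
t 6.42 pos [480.3 283.4  15. ] yaw -1.3146 tilt [0.0018 0.0012] q6 1.72 shift m [ 0.0004  0.0009 -0.145 ] rows 2.3 turn z -0.2991
turn to level [-0.0021  0.0007 -0.    ]
```

drive_tool --steps "-.002 .0007 0 0 0 -.01 -1;0 0 0 0 0 -.03 -1;0 0 -.07 0 0 -.045 -1;0 0 -.07 0 0 -.045 -1;0 0 -.075 0 0 -.01 -1;0 0 -.075 0 0 0 -1;0 0 0 0 0 0 -1"

```text
t: 7.3
position: [479.6, 282.7, 162.3]
tool_rot: [2.744, -1.528, 0.0]
ft_force: [-0.8, -0.6, -1.7]
gripper_width: 0.381
```

```bash
python3 - <<'E'
from h import *
togo(555.2,-299.7,140,-1.023);level()
E
```

```text
t 7.3 pos [479.6 282.7 162.3] yaw -1.016 tilt [-0.0005 -0.0011] q6 1.42 shift m [0.5348 0.2425 0.0229] rows 9.4 turn z 0.007
turn to level [ 0.001  -0.0007 -0.    ]
```

drive_tool --steps "0 0 0 .02 .009 0 -1;0 0 0 .041 .0186 0 -1;0 0 0 .041 .0186 0 -1;0 0 0 .041 .0186 0 -1;0 0 0 .041 .0186 0 -1;0 0 0 .041 .0186 0 -1;0 0 0 .041 .0186 0 -1;0 0 0 .041 .0186 0 -1;0 0 0 .041 .0186 0 -1;0 0 0 .041 .0186 0 -1;0 0 0 .041 .0186 0 -1;0 0 0 .041 .0186 0 -1;0 0 0 .041 .0186 0.005 -1;0 0 0 .02 .009 .005 -1;0 0 0 0 0 0 -1;0 0 0 0 0 0 -1"

```text
t: 9.3
position: [548.4, -311.9, 149.2]
tool_rot: [2.731, -1.553, -0.016]
ft_force: [0.0, 0.9, -1.5]
gripper_width: 0.382
```

```bash
python3 - <<'E'
from h import *
togo(555.2,-299.7,75,-1.023);level(-1.023)
E
```

```text
t 9.3 pos [ 548.4 -311.9  149.2] yaw -1.0339 tilt [-0.009  0.005] q6 0.41 shift m [-0.0063 -0.0125  0.0742] rows 1.2 turn z -0.0109
turn to level [ 0.0051  0.0089 -0.0109]
```

drive_tool --steps ".005 .009 -.011 0 0 0 -1;0 0 0 -.0063 -.0125 .02 -1;0 0 0 0 0 .03 -1;0 0 0 0 0 .02 -1;0 0 0 0 0 0 -1;0 0 0 0 0 0 -1"

```text
t: 10.05
position: [557.2, -291.6, 82.0]
tool_rot: [-2.746, 1.523, -0.008]
ft_force: [-0.0, -0.5, -2.1]
gripper_width: 0.381
```

```bash
python3 - <<'E'
from h import *
togo(555.2,-299.7,75,-1.023);level(-1.023)
p=P('wrist');im=eyes.grab_frame('wrist');np.savez('w3.npz',im=im,T=p[2])
s=bot.read_state();c=s['position'];zb=c[2]-15
A=yaw()+np.deg2rad(-130.8)+1.3146; d=np.array([np.cos(A),np.sin(A)]);n=np.array([-d[1],d[0]])
F=np.array([555.2,-299.7]);a=np.deg2rad(-114.1);f=np.array([np.cos(a),np.sin(a)]);g=np.array([-f[1],f[0]])
L=[[*(c[:2]+d*r+n*w),zb+5] for r,w in((20,-7),(37,-7),(37,7),(20,7))]
T=[[*(F+f*r+g*w),10] for r,w in((60,-25),(90,-25),(90,25),(60,25))]
S=[[*(F+f*r+g*w),10] for r,w in((24,-7),(43,-7),(43,7),(24,7))]
k=[[*(F+f*r+g*w),16] for r,w in((68-8.5,0),(68,8.5),(68+8.5,0),(68,-8.5))]
u,v=proj('wrist',[[*F,18]],p)[0].astype(int)
overlay(im,p,[(circ(*F,10,65),(255,0,0)),(circ(*F,18,58),(255,0,255)),(T,(255,0,0)),(S,(0,0,255)),(k,(0,160,0)),(L,(0,255,255)),(circ(*c[:2],zb+44,18),(255,255,0))],'o3.png',(u-90,v-70,180,150))
print(u,v,np.rad2deg(A))
E
```

```text
t 10.05 pos [ 557.2 -291.6   82. ] yaw -1.0131 tilt [ 0.0056 -0.0011] q6 0.42 shift m [0.0058 0.006  0.007 ] rows 0.2 turn z 0.0099
turn to level [-0.0042 -0.0038  0.0099]
262 208 -113.53260736101839
```

View pics/o3.png

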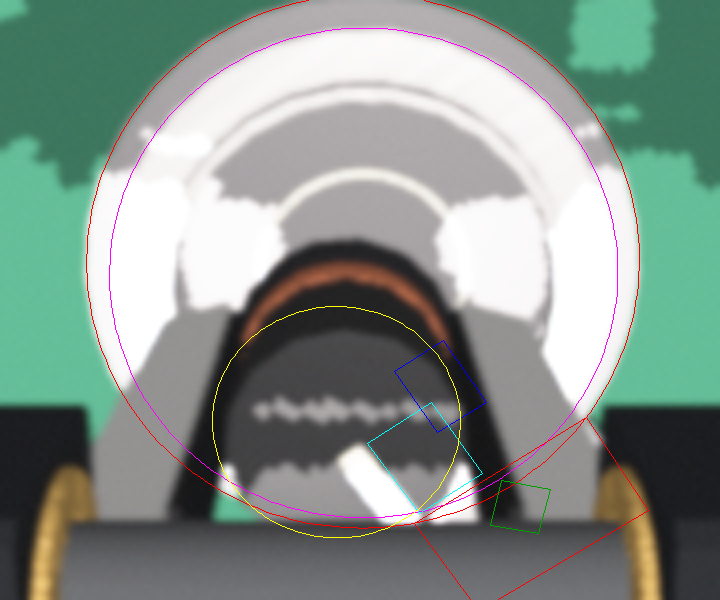

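drive_tool --steps "-.004 -.004 .01 .0058 .006 .01 -1;0 0 0 0 0 .014 -1;0 0 0 0 0 0 -1;0 0 0 0 0 0 -1;0 0 0 0 0 0 -1;0 0 0 0 0 0 -1"

```text
t: 10.85
position: [555.9, -301.2, 58.0]
tool_rot: [2.738, -1.54, 0.004]
ft_force: [0.6, -0.7, -0.6]
gripper_width: 0.379
```

```bash
cat > look.py <<'E'
from h import *
import sys
def look(f,dx=0,dy=0,dA=0,off=15.):
    togo(555.2,-299.7,55,-1.023);level(-1.023)
    s=bot.read_state();p=P('wrist');im=eyes.grab_frame('wrist');np.savez(f+'.npz',im=im,T=p[2],pos=s['position'],rot=s['tool_rot'])
    return draw(f,dx,dy,dA,off)
def draw(f,dx=0,dy=0,dA=0,off=15.):
    z=np.load(f+'.npz');im=z['im'];p=(*P('wrist')[:2],z['T']);M=R.from_rotvec(z['rot']).as_matrix()
    a0=-np.deg2rad(130.8)+1.3146+dA  # world lug angle minus tool yaw ; tool frame angle is negated
    tw=lambda X:np.array(X)@M.T+z['pos']
    cc=lambda zz,r:tw([[dx+r*np.cos(t),dy+r*np.sin(t),off-zz] for t in np.linspace(0,2*np.pi,120)])
    d=np.array([np.cos(-a0),np.sin(-a0)]);n=np.array([-d[1],d[0]])
    L=tw([[*(np.array([dx,dy])+d*r+n*w),off-5] for r,w in((20,-7),(37,-7),(37,7),(20,7))])
    W=tw([[*(np.array([dx,dy])+d*r),off-44] for r in(0,18)])
    F=np.array([555.2,-299.7]);u,v=proj('wrist',[[*F,18]],p)[0].astype(int)
    overlay(im,p,[(circ(*F,10,65),(255,0,0)),(circ(*F,18,58),(255,0,255)),(circ(*F,10,25),(0,0,255)),(L,(0,255,255)),(W,(0,255,255)),(cc(44,18),(255,255,0)),(cc(5,21),(0,255,0))],f+'.png',(u-90,v-90,180,150))
    print('box',u-90,v-90); return z
E
python3 -c "
from look import *
look('o4')"
```

```text
t 10.85 pos [ 555.9 -301.2   58. ] yaw -1.0244 tilt [ 0.0022 -0.0013] q6 0.42 shift m [-0.0017 -0.0002  0.003 ] rows 0.1 turn z -0.0014
turn to level [-0.0012 -0.0023 -0.0014]
box 163 119
```

```bash
cp o4.png pics/ 2>/dev/null; ls pics
```

```text
a.png
ab.png
b.png
o1.png
o2.png
o3.png
o4.png
w1.png
```

View pics/o4.png

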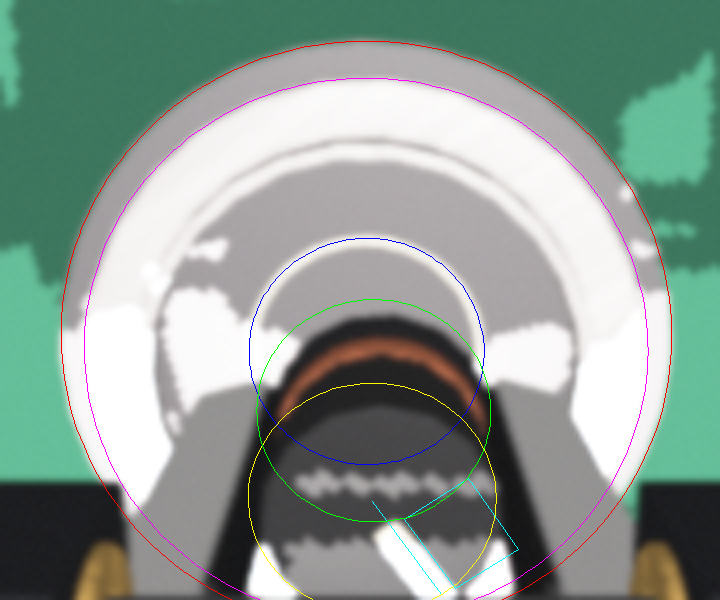

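The fixture overlay matches. The held coil shows about 1.6 mm (+x) and 3.1 mm (+y, tool frame) from where the TCP model puts it (flange top at overlay y 316, predicted 299). Its lug angle matches. I'll shift to compensate and lower to just above the floor.

```bash
python3 -c "
from h import *
togo(557.0,-296.7,30,-1.023);level(-1.023)"
```

```text
t 10.9 pos [ 555.9 -301.2   58.1] yaw -1.0244 tilt [ 0.0023 -0.0014] q6 0.42 shift m [-0.0034 -0.0032  0.0281] rows 0.5 turn z -0.0014
turn to level [-0.0012 -0.0024 -0.0014]
```

drive_tool --steps "-.001 -.002 -.001 -.0034 -.0032 0 -1;0 0 0 0 0 0 -1;0 0 0 0 0 .01 -1;0 0 0 0 0 .01 -1;0 0 0 0 0 .006 -1;0 0 0 0 0 0 -1;0 0 0 0 0 0 -1"

```text
t: 11.78
position: [556.7, -295.9, 29.7]
tool_rot: [-2.739, 1.538, 0.001]
ft_force: [0.3, 0.4, -1.2]
gripper_width: 0.379
```

```bash
python3 -c "
from look import *
togo(557,-296.7,25,-1.023)
look('o5',1.6,3.1)"
```

```text
t 11.78 pos [ 556.7 -295.9   29.7] yaw -1.0231 tilt [-0.0005  0.0005] q6 0.42 shift m [0.0008 0.0002 0.0047] rows 0.1 turn z -0.0001
t 11.78 pos [ 556.7 -295.9   29.7] yaw -1.0231 tilt [-0.0005  0.0005] q6 0.42 shift m [ 0.0024  0.0033 -0.0253] rows 0.4 turn z -0.0001
turn to level [ 0.0002  0.0007 -0.0001]
box 169 135
```

View pics/o5.png

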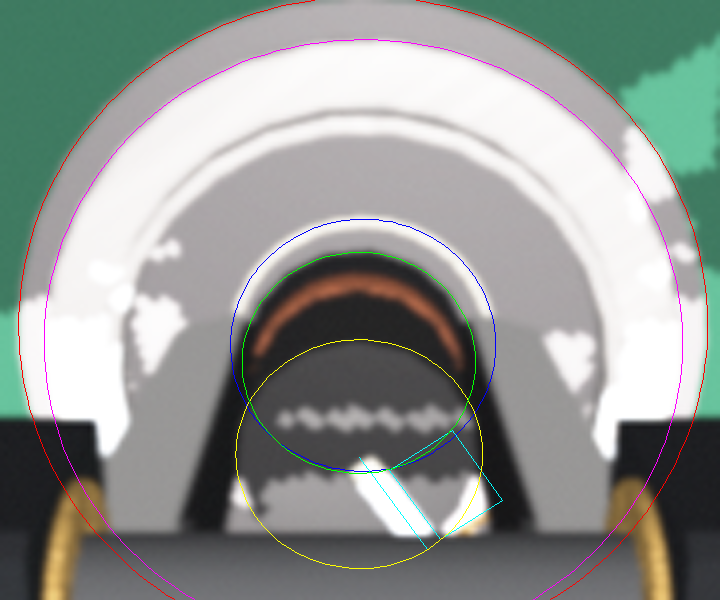

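drive_tool --steps "0 0 0 .0008 0 .002 -1;0 0 0 0 0 .0015 -1;0 0 0 0 0 .001 -1;0 0 0 0 0 0 -1;0 0 0 0 0 0 -1"

```text
t: 12.45
position: [557.6, -297.0, 25.7]
tool_rot: [-2.739, 1.538, -0.001]
ft_force: [-0.4, -0.8, -1.3]
gripper_width: 0.383
```

```bash
python3 -c "
from h import *
togo(557,-296.7,25,-1.023);level(-1.023);print(bot.read_state()['ft_force'])"
```

```text
t 12.45 pos [ 557.6 -297.    25.7] yaw -1.0232 tilt [ 0.0007 -0.0004] q6 0.42 shift m [-0.0006  0.0003  0.0007] rows 0.0 turn z -0.0002
turn to level [-0.0004 -0.0007 -0.0002]
[-0.3566317  -0.77779315 -1.28775738]
```

drive_tool --steps "0 0 0 -.0005 0 .0006 -1;0 0 0 0 0 .0004 -1;0 0 0 0 0 .0004 -1;0 0 0 0 0 0 -1"

```text
t: 12.95
position: [557.3, -296.5, 25.0]
tool_rot: [2.739, -1.538, 0.002]
ft_force: [-0.3, 0.4, -0.8]
gripper_width: 0.38
```

drive_tool --steps "0 0 0 0 0 .0006 -1;0 0 0 0 0 .0006 -1;0 0 0 0 0 0 -1"

```text
t: 13.32
position: [557.3, -296.6, 25.0]
tool_rot: [2.739, -1.538, 0.003]
ft_force: [0.4, -0.9, 0.7]
gripper_width: 0.381
```

The coil is on the floor (z stopped, weight transferred). I'll open gently and rise.

drive_tool --steps "0 0 0 0 0 0 -.2;0 0 0 0 0 0 -.15;0 0 0 0 0 0 -.08;0 0 0 0 0 0 0;0 0 0 0 0 0 0.05;0 0 0 0 0 -.01 0.05;0 0 0 0 0 -.02 0.05;0 0 0 0 0 -.04 .05;0 0 0 0 0 -.05 .3;0 0 0 -.0 .025 -.02 1;0 0 0 -.0 .025 0 1;0 0 0 0 .0 0 1;0 0 0 0 .0 0 1"

```text
t: 14.95
position: [510.2, -324.6, 169.4]
tool_rot: [2.738, -1.538, 0.001]
ft_force: [-0.5, 0.0, 0.7]
gripper_width: 0.99
```

```bash
python3 - <<'E'
from h import *
togo(555,-300,120);level()
p=P('wrist');im=eyes.grab_frame('wrist');np.savez('w6.npz',im=im,T=p[2])
F=np.array([555.2,-299.7]);a=np.deg2rad(-114.1);f=np.array([np.cos(a),np.sin(a)]);g=np.array([-f[1],f[0]])
q=lambda rs,z:[[*(F+f*r+g*w),z] for r,w in rs]
u,v=proj('wrist',[[*F,18]],p)[0].astype(int);print(u-85,v-70)
overlay(im,p,[(circ(*F,10,65),(255,0,0)),(circ(*F,18,58),(255,0,255)),(circ(*F,54,18),(255,255,0)),(q(((20,-7),(37,-7),(37,7),(20,7)),15),(0,255,255)),(q(((60,-25),(90,-25),(90,25),(60,25)),10),(255,0,0)),(q(((0,0),(68,0)),16),(0,0,255))],'o6.png',(u-85,v-70,170,145))
E
```

```text
t 14.95 pos [ 510.2 -324.6  169.4] yaw -1.0237 tilt [-0.0003 -0.0017] q6 0.34 shift m [ 0.0022 -0.0511  0.0494] rows 1.1 turn z None
turn to level [ 0.0011 -0.0013 -0.    ]
173 70
```

View pics/o6.png

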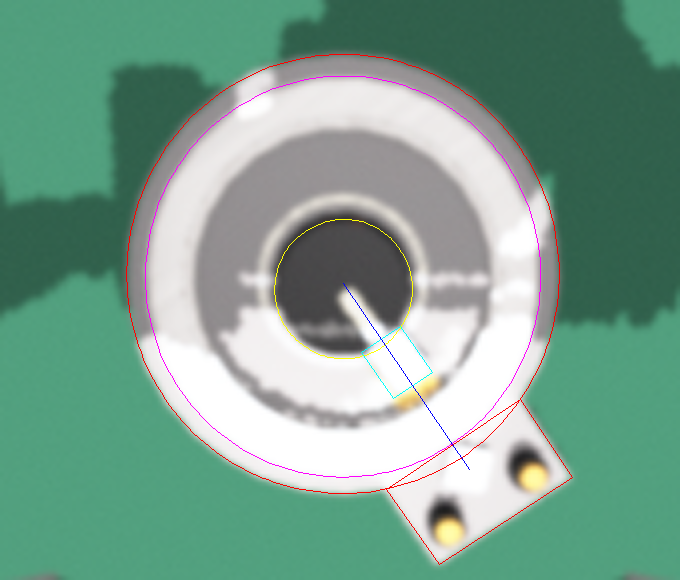

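The coil stands upright and centred, with its lug over the strip and pointing at the diamond (the overlay matches). Next is the cover.

drive_tool --steps "0 0 0 -.0415 -.0222 0 1;0 0 0 -.0415 -.0222 0 1;0 0 0 -.0415 -.0222 0 1;0 0 0 -.0415 -.0222 0 1;0 0 0 -.0415 -.0222 0 1;0 0 0 -.0415 -.0222 0 1;0 0 0 -.0415 -.0222 0 1;0 0 0 0 0 0 1;0 0 0 0 0 0 1;0 0 0 0 0 0 1"

```text
t: 16.25
position: [491.9, 16.6, 162.3]
tool_rot: [2.74, -1.532, -0.015]
ft_force: [0.1, -0.9, 0.4]
gripper_width: 1.0
```

```bash
python3 - <<'E'
from h import *
p=P('wrist');im=eyes.grab_frame('wrist');np.savez('w7.npz',im=im,T=p[2])
for t in ('cover','cover_knob'):
    for r in eyes.masks_of(t,'wrist'): print(t,round(r['conf'],2),np.round(r['position'],1),r['region'].sum(),atz('wrist',r['position'],50,p).round(1))
togo(535,31,100);level(-1.0235)
u,v=proj('wrist',[[535,31,50]],p)[0].astype(int)
# dark knob: blob near centre; light cover top
hsv=cv2.cvtColor(im,cv2.COLOR_RGB2HSV)
k=np.zeros(im.shape[:2],np.uint8); k[v-60:v+60,u-60:u+60]=(im[v-60:v+60,u-60:u+60].max(2)<80)
n,l,s,c=cv2.connectedComponentsWithStats(k)
for i in range(1,n):
    if s[i,4]>100: print('dark',s[i],c[i].round(1),atz('wrist',c[i],76,p).round(1))
ng=((hsv[...,1]<60)&(hsv[...,2]>120)).astype(np.uint8); ng[230:]=0
ct=max(cv2.findContours(ng,0,cv2.CHAIN_APPROX_NONE)[0],key=cv2.contourArea)[:,0].astype(float)
from scipy.optimize import least_squares
W=atz('wrist',ct,50,p)[:,:2]
f=least_squares(lambda q:np.hypot(*(W-q[:2]).T)-q[2],[535,31,53],loss='soft_l1');print('cover',f.x.round(1),np.abs(f.fun).mean(),len(ct))
c=f.x
overlay(im,p,[(circ(c[0],c[1],50,53),(255,0,0)),(circ(c[0],c[1],76,11),(255,255,0)),(circ(c[0],c[1],0,53),(0,0,255))],'o7.png',(u-85,v-70,170,145))
E
```

```text
cover 0.57 [268.2 147.5] 8213 [[536.4  30.5  50. ]]
cover_knob 0.69 [270.8 144. ] 8067 [[540.9  30.1  50. ]]
cover_knob 0.24 [448.6  34.9] 6833 [[720.2 -60.8  50. ]]
t 16.4 pos [491.9  16.4 162.4] yaw -1.0206 tilt [-0.009   0.0031] q6 0.91 shift m [ 0.0106 -0.0447  0.0621] rows 1.2 turn z None
turn to level [0.006  0.0074 0.003 ]
dark [261 141  19  21 322] [269.9 151.3] [[535.4  28.9  76. ]]
cover [535.1  28.6  53.1] 0.2800372083334682 291
```

View pics/o7.png

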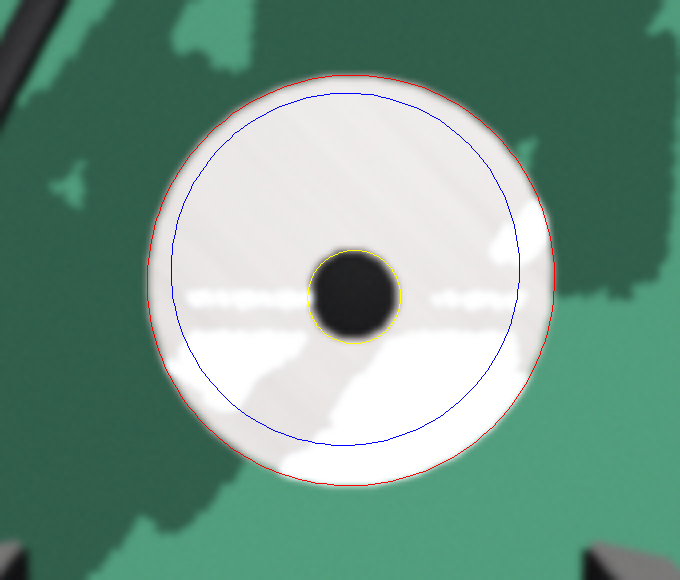

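The cover centre is at about (535.1, 28.6), fitting r=53 at z=50, with the knob dark blob at px (270,151).

drive_tool --steps ".006 .0074 .003 0 0 .02 1;0 0 0 .005 -.022 .02 1;0 0 0 .005 -.022 .02 1;0 0 0 0 0 0 .2;0 0 0 0 0 0 .2;0 0 0 0 0 0 .2"

```text
t: 17.15
position: [535.8, 26.2, 102.9]
tool_rot: [2.733, -1.548, 0.005]
ft_force: [-0.4, 0.2, -0.0]
gripper_width: 0.719
```

```bash
python3 -c "
from h import *
togo(536,30.9,53);level(-1.0235)"
```

```text
t 17.15 pos [535.8  26.2 102.9] yaw -1.0306 tilt [ 0.0024 -0.0016] q6 0.95 shift m [-0.0041 -0.0025  0.0499] rows 0.8 turn z None
turn to level [-0.0012 -0.0026 -0.0071]
```

drive_tool --steps "-.0012 -.0026 -.007 -.004 -.0025 .01 .2;0 0 0 0 0 .015 .2;0 0 0 0 0 .012 .2;0 0 0 0 0 .007 .0;0 0 0 0 0 0 0;0 0 0 0 0 0 0"

```text
t: 17.9
position: [534.9, 31.0, 56.4]
tool_rot: [2.739, -1.538, -0.0]
ft_force: [0.8, 0.4, 0.5]
gripper_width: 0.5
```

```bash
python3 -c "
from h import *
togo(536,30.9,53);level(-1.0235)"
```

```text
t 17.9 pos [534.9  31.   56.4] yaw -1.0233 tilt [-0.0001  0.0001] q6 0.95 shift m [ 0.0007 -0.0009  0.0034] rows 0.1 turn z None
turn to level [0.0001 0.0001 0.0002]
```

drive_tool --steps "0 0 0 .0007 -.0009 .003 0;0 0 0 0 0 0 -.3;0 0 0 0 0 0 -.45;0 0 0 0 0 0 -.6;0 0 0 0 0 0 -1;0 0 0 0 0 0 -1;0 0 0 0 0 0 -1" --newtons 30

```text
t: 18.77
position: [536.9, 30.9, 54.1]
tool_rot: [-2.738, 1.538, -0.003]
ft_force: [0.3, -0.1, -0.1]
gripper_width: 0.223
```

```bash
python3 -c "
from h import *
togo(536,30.9,53);level(-1.0235);s=bot.read_state();print(s['gripper_width']*94,s['ft_force'],s['moment'])"
```

```text
t 18.77 pos [536.9  30.9  54.1] yaw -1.0235 tilt [0.0019 0.0001] q6 0.95 shift m [-0.0005  0.0008  0.0011] rows 0.0 turn z None
turn to level [-0.0017 -0.0009  0.    ]
20.990989564249364 [ 0.33153609 -0.06033209 -0.1166776 ] [ 0.05754612 -0.07679324 -0.01951126]
```

drive_tool --steps "-.0017 -.0009 0 0 0 -.005 -1;0 0 0 0 0 -.02 -1;0 0 0 0 0 -.04 -1;0 0 0 0 0 -.045 -1;0 0 0 .02 .0105 -.01 -1;0 0 0 .0415 .022 0 -1;0 0 0 .0415 .022 0 -1;0 0 0 .0415 .022 0 -1;0 0 0 .0415 .022 0 -1;0 0 0 .0415 .022 0 -1;0 0 0 .04 .021 0 -1;0 0 0 .02 .0105 0 -1;0 0 0 0 0 0 -1;0 0 0 0 0 0 -1"

```text
t: 20.52
position: [554.2, -299.4, 175.4]
tool_rot: [-2.741, 1.534, 0.017]
ft_force: [0.8, -0.1, -3.5]
gripper_width: 0.225
```

```bash
python3 -c "
from h import *
togo(557.3,-296.6,125);level(-1.0235);s=bot.read_state();print(s['gripper_width']*94,s['ft_force'],s['moment'])"
```

```text
t 20.52 pos [ 554.2 -299.4  175.4] yaw -1.0203 tilt [-0.0089  0.0059] q6 0.41 shift m [-0.0003 -0.0044  0.0504] rows 0.8 turn z None
turn to level [0.0045 0.0097 0.0032]
21.159797057683857 [ 0.80493565 -0.06381893 -3.4694083 ] [ 0.03859618 -0.06516549 -0.02018543]
```

drive_tool --steps ".0045 .0097 .003 0 0 0 -1;0 0 0 0 -.0044 .02 -1;0 0 0 0 0 .025 -1;0 0 0 0 0 .01 -1;0 0 0 0 0 .0 -1;0 0 0 0 0 0 -1;0 0 0 0 0 0 -1"

```text
t: 21.4
position: [559.7, -290.0, 123.3]
tool_rot: [-2.743, 1.528, -0.009]
ft_force: [0.3, -0.6, -3.2]
gripper_width: 0.227
```

```bash
python3 - <<'E'
from h import *
togo(557.3,-296.6,113);level(-1.0235)
s=bot.read_state();p=P('wrist');im=eyes.grab_frame('wrist');c=s['position'];np.savez('w8.npz',im=im,T=p[2],pos=c)
F=(555.2,-299.7)
a=-yaw(); M=R.from_rotvec(s['tool_rot']).as_matrix()
tc=lambda dx,dy,h,r:[c+M@np.array([dx+r*np.cos(t),dy+r*np.sin(t),54.1-h]) for t in np.linspace(0,2*np.pi,180)]
u,v=proj('wrist',[[*F,40]],p)[0].astype(int);print(u-100,v-90)
overlay(im,p,[(circ(*F,10,65),(255,0,0)),(tc(0,0,50,53),(0,0,255)),(tc(1.5,3.4,50,53),(255,255,0)),(tc(0,0,0,53),(0,255,255))],'o8.png',(u-100,v-90,200,150))
E
```

```text
t 21.4 pos [ 559.7 -290.   123.3] yaw -1.0162 tilt [ 0.0057 -0.0011] q6 0.43 shift m [0.0042 0.0056 0.0102] rows 0.2 turn z None
turn to level [-0.0043 -0.004   0.0073]
161 116
```

View pics/o8.png

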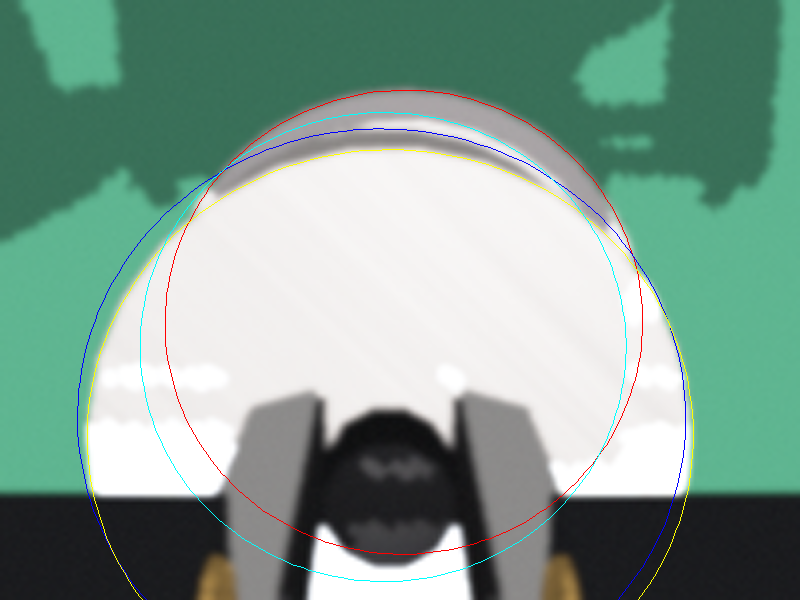

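The yellow circle (tool offset 1.5, 3.4 mm) matches the held cover exactly. That is the same apparent offset as the coil, so the cover goes to the same TCP spot, (557.2,-296.7).

drive_tool --steps "-.0043 -.004 .007 .0042 .0056 0 -1;0 0 0 0 0 0 -1;0 0 0 0 0 0 -1;0 0 0 0 0 0 -1"

```text
t: 21.95
position: [557.4, -298.0, 124.2]
tool_rot: [2.738, -1.54, 0.002]
ft_force: [0.5, 0.0, -2.9]
gripper_width: 0.222
```

```bash
python3 -c "
from h import *
togo(557.2,-296.7,85);level(-1.0235)"
```

```text
t 21.95 pos [ 557.4 -298.   124.2] yaw -1.0246 tilt [ 0.0011 -0.0011] q6 0.42 shift m [-0.0013 -0.0005  0.0392] rows 0.6 turn z None
turn to level [-0.0004 -0.0015 -0.0011]
```

drive_tool --steps "-.0004 -.0015 -.001 -.0013 -.0005 .01 -1;0 0 0 0 0 .012 -1;0 0 0 0 0 .01 -1;0 0 0 0 0 .005 -1;0 0 0 0 0 0 -1;0 0 0 0 0 0 -1"

```text
t: 22.7
position: [556.5, -295.9, 83.3]
tool_rot: [-2.739, 1.538, 0.004]
ft_force: [-1.3, -0.3, -2.1]
gripper_width: 0.226
```

```bash
python3 - <<'E'
from h import *
togo(557.2,-296.7,72);level(-1.0235)
s=bot.read_state();p=P('wrist');im=eyes.grab_frame('wrist');c=s['position'];np.savez('w9.npz',im=im,T=p[2],pos=c)
# fit green/non-green boundary at the base's far edge and cover-top's side edges
hsv=cv2.cvtColor(im,cv2.COLOR_RGB2HSV)
ng=~((hsv[...,0]>60)&(hsv[...,0]<95)&(hsv[...,1]>70)); ng=ng.astype(np.uint8)
M=R.from_rotvec(s['tool_rot']).as_matrix()
def rimfit(c0,z,r,angs):
    W=[]
    K=[]
    for t in angs:
        rr=np.arange(r-9,r+9,.25); X=np.c_[c0[0]+rr*np.cos(t),c0[1]+rr*np.sin(t),np.full(len(rr),z)]
        q=proj('wrist',X,p); 
        if q.min()<1 or q[:,0].max()>510 or q[:,1].max()>228: continue
        val=cv2.remap(hsv[...,1].astype(np.float32),q[:,0:1].astype(np.float32),q[:,1:2].astype(np.float32),1).ravel()
        g=np.gradient(cv2.GaussianBlur(val[:,None],(1,9),0).ravel()); i=g.argmax()
        if g[i]>2: W.append(X[i,:2])
    W=np.array(W)
    from scipy.optimize import least_squares
    f=least_squares(lambda v:np.hypot(*(W-v).T)-r,c0,loss='soft_l1',f_scale=.5); return f.x.round(2),len(W),np.median(np.abs(f.fun)).round(2)
ty=-M[:2,1]; b=np.arctan2(ty[1],ty[0])
print('base',rimfit(np.array([555.2,-299.7]),10,65,b+np.deg2rad(np.arange(-35,36,2))))
c0=(c+M@[1.5,3.4,4.1]); A=np.deg2rad(np.r_[np.arange(-95,-45,2),np.arange(45,95,2)])
r=rimfit(c0[:2],c0[2],53,b+A); print('cover',r,'model',c0[:2].round(2))
E
```

```text
t 22.7 pos [ 556.5 -295.9   83.3] yaw -1.0232 tilt [-0.0021  0.0015] q6 0.42 shift m [ 0.0011 -0.0002  0.0113] rows 0.2 turn z None
turn to level [0.001  0.0024 0.0003]
base (array([ 555.53, -299.49]), 36, np.float64(0.12))
cover (array([ 557.9 , -296.86]), 43, np.float64(1.03)) model [ 554.4  -298.95]
```

The base estimate is confirmed at near range. The cover edge fit there is unreliable (1 mm residual), so I'll rely on the visual match and the force readings. Lowering gently now.

drive_tool --steps ".001 .0024 0 .0011 -.0002 0 -1;0 0 0 0 0 .0025 -1;0 0 0 0 0 .0025 -1;0 0 0 0 0 .002 -1;0 0 0 0 0 0 -1;0 0 0 0 0 0 -1"

```text
t: 23.5
position: [557.8, -297.1, 76.7]
tool_rot: [2.739, -1.538, 0.003]
ft_force: [-0.6, 0.4, -2.4]
gripper_width: 0.232
```

```bash
python3 -c "
from h import *
togo(557.2,-296.7,72);level(-1.0235);s=bot.read_state();print(s['ft_force'],s['moment'])"
```

```text
t 23.5 pos [ 557.8 -297.1   76.7] yaw -1.0232 tilt [ 0.0017 -0.0011] q6 0.42 shift m [-0.0007  0.0003  0.0047] rows 0.1 turn z None
turn to level [-0.0008 -0.0018  0.0003]
[-0.59745971  0.42496598 -2.41307043] [ 0.0302277  -0.00053854  0.02533329]
```

Below the lip top with no contact. Continuing.

drive_tool --steps "-.0008 -.0018 0 -.0007 .0003 .0015 -1;0 0 0 0 0 .001 -1;0 0 0 0 0 .001 -1;0 0 0 0 0 .0005 -1;0 0 0 0 0 .0005 -1;0 0 0 0 0 0 -1"

```text
t: 24.25
position: [557.2, -296.7, 72.1]
tool_rot: [2.739, -1.538, 0.0]
ft_force: [-0.1, 0.5, -2.5]
gripper_width: 0.227
```

drive_tool --steps "0 0 0 0 0 .0006 -1;0 0 0 0 0 .0006 -1;0 0 0 0 0 .0 -1"

```text
t: 24.62
position: [557.1, -296.7, 72.1]
tool_rot: [2.739, -1.538, 0.001]
ft_force: [-0.6, -0.3, -2.2]
gripper_width: 0.227
```

drive_tool --steps "0 0 0 0 0 .0015 -1;0 0 0 0 0 .0015 -1;0 0 0 0 0 .0 -1"

```text
t: 25.0
position: [557.3, -296.8, 72.2]
tool_rot: [2.739, -1.538, 0.004]
ft_force: [1.5, -0.7, -2.5]
gripper_width: 0.224
```

drive_tool --steps "0 0 0 0 0 .0015 -1"

```text
t: 25.12
position: [557.4, -297.0, 72.0]
tool_rot: [2.739, -1.538, 0.005]
ft_force: [-3.8, 2.0, 14.2]
gripper_width: 0.228
```

It's seated: 14 N when pushing, at the expected height. Releasing.

drive_tool --steps "0 0 0 0 0 0 -1;0 0 0 0 0 0 -.52;0 0 0 0 0 0 -.45;0 0 0 0 0 0 -.35;0 0 0 0 0 0 -.1;0 0 0 0 0 0 .1;0 0 0 0 0 -.01 .1;0 0 0 0 0 -.025 .2;0 0 0 0 0 -.05 .5;0 0 0 0 .03 -.04 1;0 0 0 0 .03 0 1;0 0 0 0 0 0 1;0 0 0 0 0 0 1"

```text
t: 26.75
position: [507.4, -329.3, 204.4]
tool_rot: [2.739, -1.536, 0.016]
ft_force: [0.3, -1.7, -0.2]
gripper_width: 1.0
```

```bash
python3 - <<'E'
from h import *
p=P('wrist');im=eyes.grab_frame('wrist');t=eyes.grab_frame('scene');tp=eyes.grab_frame('top')
F=np.array([555.2,-299.7]); togo(0,0,0)
u,v=proj('wrist',[[*F,40]],p)[0].astype(int)
overlay(im,p,[(circ(*F,10,65),(255,0,0)),(circ(*F,68,53),(0,0,255)),(circ(*F,94,11),(255,255,0))],'o9.png',(u-90,v-80,180,140),3)
a=cv2.imread('pics/o9.png')
b=cv2.resize(t[225:345,80:200],(360,360),interpolation=cv2.INTER_CUBIC)[...,::-1]; d=cv2.resize(tp[80:320,40:480],(430,234),interpolation=cv2.INTER_AREA)[...,::-1]
o=np.zeros((600,800,3),np.uint8);o[:360,:360]=b;o[:234,362:792]=d;a=cv2.resize(a,(430,334));o[240:574,362:792]=a
cv2.imwrite('pics/o9.png',o)
E
```

```text
t 26.9 pos [ 507.3 -329.   203.5] yaw -1.0212 tilt [ 0.0068 -0.0053] q6 0.33 shift m [-0.5471  0.2613  0.1983] rows 10.2 turn z None
```

View pics/o9.png

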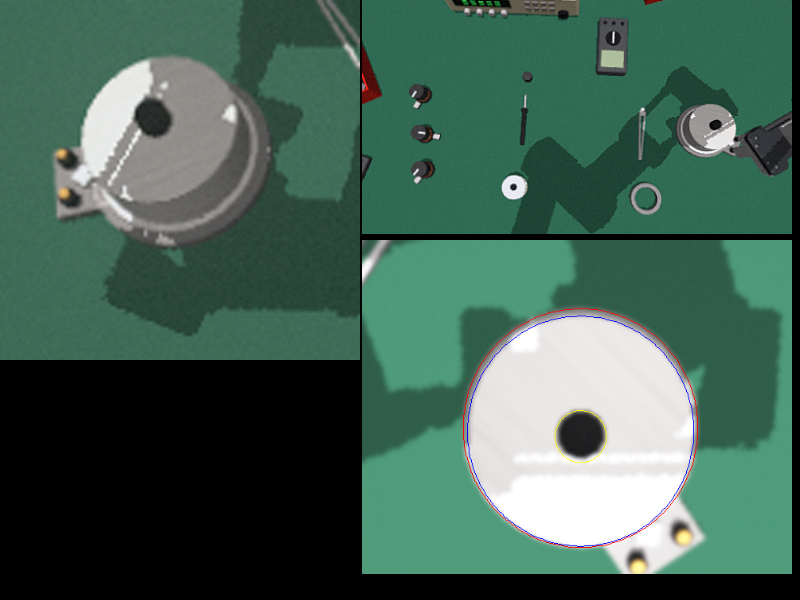

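The cover sits level, concentric and at the right height (top circle at z=68 matches), the arm is clear and the bystanders haven't moved.

```bash
python3 -c "
from cell import bot
print(bot.job_done())"
```

```text
the job is handed in; nothing more can be done
None
```

I loaded the lugged coil farthest to the robot's right into the fixture and set the cover over it. I handed the job in at about 27 s on the robot's clock, with the gripper open and clear of everything.

**Coil:** It stood upright and centred in the well, with its lug over the brass strip and pointing along the fixture's axis at the diamond. The overlay on the camera picture before covering agreed with this. I took the fixture's axis as -114.1°; the separate estimates spread about 1°. I lowered it until its weight passed to the floor before opening the gripper.

**Cover:** It came to rest at the expected height (tool at 72.1 mm, about 14 N when pressed), and I released it there. The last pictures show it level and concentric with the fixture, and the other things look where they were.

**Checks that disagreed:**
- **Camera offset:** The wrist camera showed held parts about 1.5 mm and 3.3 mm off from the tool position. I corrected for this using the parts' position relative to the fixture in the same picture.
- **Cover edge fit:** One automatic fit of the cover's edge, taken close up just before lowering, was unreliable (about 1 mm residual), so I did not use it.

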